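# Fetch the hemmed-in jar for weighing

## Robot

A 6-joint arm with a two-finger parallel gripper is mounted at the origin on the work surface. World frame = base frame: x ahead of the robot, y to its left, z up, the work surface at z = 0. Lengths are in mm, angles in rad, forces in N, time in s.
With the tool pointing down it reaches from about 350 to 775 mm from the base axis. Payload 7.3 kg.
Tool frame: the origin (TCP) lies at the very end of the fingers, on their centre line; the grasp point (between the pads) lies 19 mm behind it; z points along the fingers, y is the line along which they close (so a half turn about z gives the same grasp; the last joint's range is limited). The gripper opens to 92 mm and grips with 3 to 60 N. Pads are 19 mm wide; open, the fingers measure 130 mm over their backs; the gripper's body (75 mm by 190 mm) begins 47 mm behind the grasp point.
Start: joints at [-1.479, 0.342, 1.524, -0, 1.275, -0.146], TCP at [123.693, -510.24, 226.741] pointing down, gripper open.
Joint ranges: [-2.53, 2.53], [-0.77, 2.02], [0.04, 2.7], [-1, 4.14], [0.28, 2.66], [-3.11, 3.11]. Speed limits (rad/s): [2.57, 2.57, 3.14, 3.14, 3.14, 3.14].

## Interface

Orientations are given as [roll, pitch, yaw] about the fixed x, y, z axes, in that order (R = Rz(yaw) Ry(pitch) Rx(roll)).
In Python, from plant import get_obs, vision, workorder gives the robot as it stands.
- The arm moves only by the shell command python3 -m pendant 'ROWS' [OPENING]. ROWS is a JSON object of lists of equal length, an entry for each row: "dp": the shift along the tool's x, y, z in m, a list of three; "rotation": the turn, a rotation vector about the tool's x, y, z in rad, a list of three. A call has 1 to 8 rows; each row is the pose to reach, as a shift and turn from the pose commanded when the call began, along the tool's axes at that moment; what a row does not reach only later rows make up. A row lasts 1/8 s, in which the tool goes at most 62.5 mm and 10.7 degrees, less where a joint would pass 70% of its speed; a pose out of reach is approached as far as the arm can. A call with a gripper value outside its range is refused whole. OPENING is the finger opening in m, from 0 to 0.0918, set as the call begins (- or left out, the last holds). The fingers move at their own pace and stop on an object; the grip force is fixed at half the most. Time passes only in rows, so rows that repeat a pose let the fingers close. It gives the time, the measured TCP pose, the force, the opening and the grip force at its end, in the units of the state.
- get_obs(): the state, without advancing time (a new reading comes with each control period).
- vision.capture(name): name is "scene" or "top" or "wrist"; returns a dict with "pixels" (384x512x3 uint8, red, green, blue), "vfov" (degrees; the focal length in pixels is half the picture's height over the tangent of half this angle, whatever the lens; pixels are square), "cx", "cy" (the principal point, pixels), "pose" (4x4, takes a point from camera to world coordinates); the wrist camera has in their place "T_tool_cam" (4x4, takes a point from camera to tool coordinates, whose origin is the TCP and whose axes are the flange's). Camera axes: x right, y up, looking along -z (the intrinsics and any distortion apply to the point x, -y, -z); pixel columns grow to the right and rows downward; lengths in mm; the calibration is good to about 2 mm. The wrist camera is an equidistant fisheye: a pixel r from the principal point sees the ray r / f radians off the axis. A picture is of the moment at which its call begins: read the wrist's pose just before it. There is no depth.
- workorder.close_job(): hands the job in; it is judged then, once.
The state is a dict: "time": time; "joint_positions": joint angles; "dq": joint speeds; "tau": joint torques, N m; "tool_pos": TCP position; "tcp_rot": TCP orientation; "contact_force": force on the tool from outside, world axes, zero at the start; "moment": the same for the moment, N m; "grip_width": finger opening in mm; "finger_force": force on a finger pad.
Only numpy, scipy, OpenCV 4.12 (cv2) and the standard library are available. Lean on these libraries where they do the work, as an engineer would, in place of code of your own. Each camera call takes 0.05 s, during which the arm holds its last target. There are 200 camera calls.

## Task

The small low jar on the stock tray has to be weighed, but three taller bottles hem it in: first stand all three bottles aside on the empty steel side tray, then set the jar in the middle of the balance pan, and then put each bottle back on the very spot on the stock tray where it stood before (the jar stays on the pan). Set everything down upright without dropping it or knocking it over, and leave the reagent bottle, the mortar and the spoon alone.

Things in the scene. Friction and masses are not known exactly. Their poses are not given: they have to be found in the camera images.
- dropper_bottle: Round amber glass dropper bottle with paper label, black collar and short black rubber bulb, 116 mm tall, about 130 g. Origin: centre of its underside, z up. Straight round body 40 mm in diameter from 0 to 82 mm height, above it a sloping shoulder and a collar 23 mm in diameter. Stands at the start on one of the stock tray's three outer pads; one of the three bottles in the way.
- square_bottle: Square white plastic bottle with round grey screw cap, 105 mm tall, about 120 g. Origin: centre of its underside, z up, x and y square to its flat sides. Body 40 x 40 mm (edges rounded 4 mm) from 0 to 84 mm height, then the cap, 30 mm in diameter. Stands on one of the three outer pads; one of the three bottles in the way.
- flask: Round bare aluminium flask with aluminium screw cap, 111 mm tall, about 120 g. Origin: centre of its underside, z up. Straight round body 42 mm in diameter from 0 to 80 mm height, then a conical shoulder to the cap, 29 mm in diameter. Stands on one of the three outer pads; one of the three bottles in the way.
- jar: The wanted thing: a small low round amber glass jar with a flat black screw lid, 44 mm tall, about 90 g. Origin: centre of its underside, z up. Glass 44 mm in diameter up to 30 mm height, lid 46 mm in diameter above. Stands at the start on the stock tray's middle pad, 60 mm (centre to centre) from each of the three taller bottles, which leave no room for a gripper.
- stock_tray: Fixed square white plastic tray, 210 x 210 mm, floor 4 mm thick, rim 16 mm high. Origin: centre of its underside, on the work surface; x and y along its sides. Flat grey printed pads (54 mm) mark the standing places: middle (0, 0) and, around it, (-60, 0), (30, 52), (30, -52) mm in its frame. Which bottle has which outer pad varies; things stand within 3 mm of pad centres.
- side_tray: The side area: fixed bare steel tray, empty at the start, 260 mm along its x, 130 mm along its y, floor 4 mm thick, rim 4 mm wide and 12 mm high. Origin: centre of its underside, on the work surface. Room for the three bottles in a row along x, some 75 mm apart.
- balance: Fixed white laboratory balance, 200 x 170 mm (from 115 mm to -x to 85 mm to +x of its origin), with small display on its -x side and a round steel weighing pan 110 mm in diameter, flat. Origin: on the work surface directly below the pan's centre, z up. Pan top 62 mm above the origin, housing top 52 mm. The pan does not move.
- reagent_bottle: Bystander, leave alone: large amber reagent bottle with black cap, 86 mm in diameter, 190 mm tall, off to the robot's right. Origin: centre of its underside.
- mortar: Bystander, leave alone: white ceramic bowl, 90 mm in diameter, 50 mm tall, at the far edge of the work area. Origin: centre of its underside.
- spoon: Bystander, leave alone: steel measuring spoon 160 mm long, lying flat at the far edge of the work area. Origin: under its middle, x along it.

How it is judged (in metres and radians):
On the way, in this order (a step that is already met when the one before it is completed fails the run):
1. all three bottles stand upright on the side tray while the jar is still at its place (x of dropper_bottle in the frame of side_tray between -0.125 and 0.125 m and y of dropper_bottle in the frame of side_tray between -0.06 and 0.06 m and z of each of dropper_bottle, square_bottle, flask in the frame of side_tray below 0.009 m and angle between each of dropper_bottle, square_bottle, flask's own z axis and vertical below 0.1 rad and linear speed of each of dropper_bottle, square_bottle, flask below 0.05 m/s and x of square_bottle in the frame of side_tray between -0.125 and 0.125 m and y of square_bottle in the frame of side_tray between -0.06 and 0.06 m and x of flask in the frame of side_tray between -0.125 and 0.125 m and y of flask in the frame of side_tray between -0.06 and 0.06 m and distance of jar from where it was at the start of the episode below 0.03 m), for 0.2 s.
2. the jar stands released on the middle of the balance pan while all three bottles are still on the side tray (x of dropper_bottle in the frame of side_tray between -0.125 and 0.125 m and y of dropper_bottle in the frame of side_tray between -0.06 and 0.06 m and z of each of dropper_bottle, square_bottle, flask in the frame of side_tray below 0.009 m and angle between each of dropper_bottle, square_bottle, flask, jar's own z axis and vertical below 0.1 rad and linear speed of each of dropper_bottle, square_bottle, flask below 0.05 m/s and x of square_bottle in the frame of side_tray between -0.125 and 0.125 m and y of square_bottle in the frame of side_tray between -0.06 and 0.06 m and x of flask in the frame of side_tray between -0.125 and 0.125 m and y of flask in the frame of side_tray between -0.06 and 0.06 m and horizontal distance between jar and balance below 0.015 m and z of jar in the frame of balance between 0.058 and 0.067 m and linear speed of jar below 0.02 m/s and contact force between the fingers and jar below 0.05 N), for 0.2 s.
At the end, for the whole second after the job is handed in: The jar stands upright (within 6 degrees), released and at rest on the balance pan, its axis within 15 mm of the pan's centre; each of the three bottles stands upright (within 6 degrees), released and at rest on the stock tray within 15 mm of where it stood at the start (its yaw is free) (horizontal distance between jar and balance below 0.015 m and z of jar in the frame of balance between 0.058 and 0.067 m and angle between each of jar, dropper_bottle, square_bottle, flask's own z axis and vertical below 0.1 rad and linear speed of each of jar, dropper_bottle, square_bottle, flask below 0.02 m/s and contact force between the fingers and jar below 0.05 N and distance of each of dropper_bottle, square_bottle, flask from where it was at the start of the episode below 0.015 m and contact force between the fingers and dropper_bottle below 0.05 N and contact force between the fingers and square_bottle below 0.05 N and contact force between the fingers and flask below 0.05 N); the robot touches nothing.
It fails at once if a bottle or the jar is tipped over (more than 40 degrees) (angle between any of dropper_bottle, square_bottle, flask, jar's own z axis and vertical above 0.7 rad).
It fails at once if a bottle or the jar is dropped: falls free of the fingers faster than 0.6 m/s (some 20 mm) ((contact force between the fingers and dropper_bottle below 0.01 N and linear speed of dropper_bottle above 0.6 m/s) or (contact force between the fingers and square_bottle below 0.01 N and linear speed of square_bottle above 0.6 m/s) or (contact force between the fingers and flask below 0.01 N and linear speed of flask above 0.6 m/s) or (contact force between the fingers and jar below 0.01 N and linear speed of jar above 0.6 m/s)).
It fails at once if a bystander (reagent bottle, mortar or spoon) is shifted by more than 25 mm (distance of any of reagent_bottle, mortar, spoon from where it was at the start of the episode above 0.025 m).
It also fails if it takes over 141 s, if anything falls off the work surface, if the arm or the gripper's body presses on something with over 40 N, if the wrist force passes 120 N, or if a joint passes its speed limit or range.

## Working session

There is one attempt and no reset: what is moved stays moved. The work goes in short steps, Python scripts to look and compute and a shell command to move; the robot and the scene stay as the last step left them, time stands still between calls to the robot, and variables do not carry over. Pictures are saved under pics/ and viewed, at most 14 in all, crops included, and the job is handed in when it is done.

```bash
ls; mkdir -p pics; python3 - <<'E'
from plant import get_obs, vision
import cv2,numpy as np
print(get_obs())
for n in ("scene","top"):
    c=vision.capture(n); cv2.imwrite(f"pics/{n}0.png",c["pixels"][:,:,::-1]); c.pop("pixels"); print(n,c)
c=vision.capture("wrist"); c.pop("pixels"); print(c)
E
```

```text
pics
{'time': 0.0, 'joint_positions': array([-1.47901925e+00,  3.42743688e-01,  1.52504172e+00, -6.10777591e-06,
        1.27539510e+00, -1.46028955e-01]), 'dq': array([ 0.00087864,  0.00123568, -0.00101648,  0.00028179,  0.00048604,
       -0.00073832]), 'tau': array([ 2.74768363e-04, -4.31243134e+01, -2.44217330e+01,  7.18441908e-02,
        5.60308888e-02, -1.06371911e-04]), 'tool_pos': array([ 123.64105151, -509.80283189,  226.02546389]), 'tcp_rot': array([-3.14002084e+00, -2.25272193e-04,  2.37807640e-01]), 'contact_force': array([-0.25476668,  0.70613178,  0.76932068]), 'moment': array([-0.01026222,  0.00234673,  0.00632439]), 'finger_force': 0.0, 'grip_width': 92.08869125285}
scene {'vfov': 56.4934207788027, 'cx': 256.1770152068826, 'cy': 196.95425292268996, 'pose': array([[-6.10044761e-01, -4.93740794e-01,  6.19730117e-01,
         1.21860628e+03],
       [ 7.92364391e-01, -3.82119832e-01,  4.75545061e-01,
         3.94409001e+02],
       [ 2.01517249e-03,  7.81155850e-01,  6.24332825e-01,
         6.86326808e+02],
       [ 0.00000000e+00,  0.00000000e+00,  0.00000000e+00,
  
[... 193 characters left out ...]
87e+02],
       [-9.99973420e-01, -7.29049620e-03,  9.28742100e-05,
        -7.74168557e+01],
       [-6.30572031e-04,  9.91663191e-02,  9.95070673e-01,
         9.87919258e+02],
       [ 0.00000000e+00,  0.00000000e+00,  0.00000000e+00,
         1.00000000e+00]])}
{'vfov': 65.70646984690485, 'cx': 257.3046888937119, 'cy': 193.81723174174456, 'T_tool_cam': array([[-2.17370687e-04,  9.66056669e-01,  2.58330146e-01,
         7.03978905e+01],
       [ 9.99999968e-01,  2.42655857e-04, -6.59955059e-05,
        -9.57660880e-01],
       [-1.26440722e-04,  2.58330124e-01, -9.66056691e-01,
        -1.58293596e+02],
       [ 0.00000000e+00,  0.00000000e+00,  0.00000000e+00,
         1.00000000e+00]])}
```

View pics/top0.png

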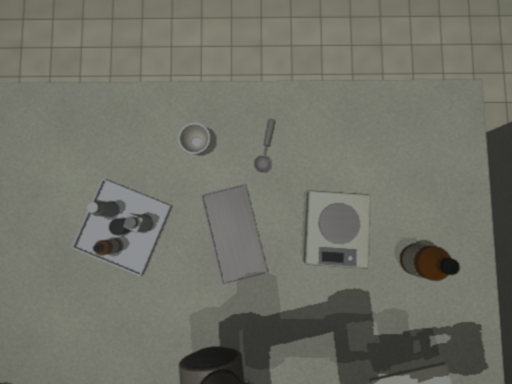

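View pics/scene0.png

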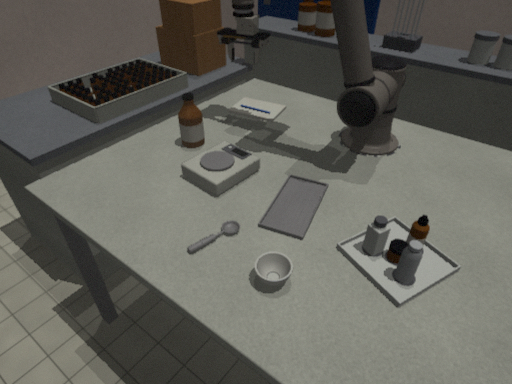

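The top view shows the stock tray at about (123,227), with the square bottle cap at (93,207), flask cap (131,224), dropper bulb (100,247) and jar (120,227). The side tray is at (235,233), the balance pan at (339,223) and the reagent bottle at (430,260). The scene view agrees: flask (410,262), square bottle (376,237), dropper (419,232), jar (398,251).

```bash
cat > h.py <<'E'
import cv2,numpy as np
from plant import get_obs, vision
from scipy.spatial.transform import Rotation as R
def cap(n):
    o=get_obs(); c=vision.capture(n)
    c["f"]=c["pixels"].shape[0]/2/np.tan(np.radians(c["vfov"]/2)); c["fish"]=n=="wrist"
    if n=="wrist":
        T=np.eye(4); T[:3,:3]=R.from_euler("xyz",o["tcp_rot"]).as_matrix(); T[:3,3]=o["tool_pos"]
        c["pose"]=T@c["T_tool_cam"]
    return c
def ray(c,p):
    p=np.atleast_2d(np.asarray(p,float)); x=(p-[c["cx"],c["cy"]])/c["f"]
    if c["fish"]:
        r=np.linalg.norm(x,axis=1,keepdims=True)+1e-12; d=np.hstack([x/r*np.sin(r),np.cos(r)])
    else: d=np.hstack([x,np.ones((len(x),1))])
    d=d*[1,-1,-1]; d/=np.linalg.norm(d,axis=1,keepdims=True)
    return c["pose"][:3,3], d@c["pose"][:3,:3].T
def onz(c,p,z):
    o,d=ray(c,p); return o+d*((z-o[2])/d[:,2])[:,None]
def proj(c,P):
    q=(np.atleast_2d(P)-c["pose"][:3,3])@c["pose"][:3,:3]*[1,-1,-1]
    if c["fish"]:
        rr=np.linalg.norm(q[:,:2],axis=1,keepdims=True)+1e-12; x=q[:,:2]/rr*np.arctan2(rr,q[:,2:])
    else: x=q[:,:2]/q[:,2:]
    return x*c["f"]+[c["cx"],c["cy"]]
def tri(*cp):
    A=np.zeros((3,3));b=np.zeros(3)
    for c,p in cp:
        o,d=ray(c,p); M=np.eye(3)-np.outer(d[0],d[0]); A+=M; b+=M@o
    return np.linalg.solve(A,b)
E
python3 - <<'E'
from h import *
np.set_printoptions(precision=1,suppress=True)
c=cap("top"); s=cap("scene"); g=cv2.cvtColor(c["pixels"],cv2.COLOR_RGB2GRAY)
hsv=cv2.cvtColor(c["pixels"],cv2.COLOR_RGB2HSV)
for u,v in [(123,190),(160,215),(235,235),(340,220),(318,200),(280,220)]: print((u,v),c["pixels"][v,u],hsv[v,u])
def rect(img,box,m):
    x0,y0,x1,y1=box; k=np.zeros_like(m); k[y0:y1,x0:x1]=m[y0:y1,x0:x1]
    cs=max(cv2.findContours(k,cv2.RETR_EXTERNAL,cv2.CHAIN_APPROX_NONE)[0],key=cv2.contourArea)
    return cv2.minAreaRect(cs)
for box,z in [((65,170,185,285),16),((195,175,275,290),12)]:
    sub=c["pixels"].astype(int); bg=np.median(sub[140:175,310:400].reshape(-1,3),0)
    m=(np.abs((sub[...,2]-sub[...,0])-(bg[2]-bg[0]))>9).astype(np.uint8)
    m=cv2.morphologyEx(m,cv2.MORPH_CLOSE,np.ones((5,5)))
    r=rect(c,box,m); P=onz(c,cv2.boxPoints(r),z)[:,:2]; print(bg,r); print(P,P.mean(0),np.linalg.norm(np.diff(P,axis=0),axis=1),np.degrees(np.arctan2(*(P[1]-P[0])[::-1])))
cv2.imwrite("pics/topcrop.png",cv2.resize(c["pixels"][170:290,65:385,::-1],(800,300),interpolation=cv2.INTER_CUBIC))
cv2.imwrite("pics/scenecrop.png",cv2.resize(s["pixels"][130:310,170:470,::-1],(800,480),interpolation=cv2.INTER_CUBIC))
E
```

```text
(123, 190) [140 143 147] [107  12 147]
(160, 215) [140 142 146] [110  10 146]
(235, 235) [117 116 114] [ 20   7 117]
(340, 220) [103 103 101] [ 30   5 103]
(318, 200) [141 143 136] [ 39  12 143]
(280, 220) [124 125 114] [ 33  22 125]
[124. 126. 115.] ((120.22132110595703, 226.2984619140625), (76.91643524169922, 76.72525787353516), 22.47943687438965)
[[464.9 440.3]
 [663.2 366.3]
 [578.3 163.5]
 [383.3 240.9]] [522.4 302.8] [211.7 219.9 209.8] -20.46109040815764Traceback (most recent call last):
  File "<stdin>", line 14, in <module>
  File "<stdin>", line 8, in rect
ValueError: max() iterable argument is empty
```

```bash
python3 -m pendant '{"dp":[[0.03,-0.015,-0.02],[0.08,-0.04,-0.05],[0.13,-0.07,-0.074],[0.19,-0.1,-0.074],[0.25,-0.13,-0.074],[0.3,-0.16,-0.074],[0.34,-0.18,-0.074],[0.349,-0.183,-0.074]],"rotation":[[0,0,0.03],[0,0,0.06],[0,0,0.1],[0,0,0.14],[0,0,0.18],[0,0,0.21],[0,0,0.238],[0,0,0.238]]}'
```

```text
time: 1.25
tool_pos: [421.4, -248.0, 300.6]
tcp_rot: [-3.141, -0.0, 0.004]
contact_force: [-0.4, -0.9, -0.1]
grip_width: 91.7
finger_force: 0.0
```

```bash
cat > snap.py <<'E'
from h import *
import sys,pickle
c=cap("wrist"); pickle.dump(c,open(f"pics/{sys.argv[1]}.pkl","wb")); cv2.imwrite(f"pics/{sys.argv[1]}.png",c["pixels"][:,:,::-1])
E
python3 snap.py w1
python3 -m pendant '{"dp":[[0.015,-0.03,0],[0.04,-0.08,0],[0.07,-0.14,0],[0.1,-0.2,0],[0.12,-0.25,0],[0.13,-0.27,0],[0.13,-0.27,0]],"rotation":[[0,0,0],[0,0,0],[0,0,0],[0,0,0],[0,0,0],[0,0,0],[0,0,0]]}'
python3 snap.py w2
python3 -m pendant '{"dp":[[0,-0.03,0],[0,-0.08,0],[0,-0.14,0],[0,-0.2,0],[0,-0.24,0],[0,-0.27,0],[0,-0.28,0],[0,-0.28,0]],"rotation":[[0,0,0],[0,0,0],[0,0,0],[0,0,0],[0,0,0],[0,0,0],[0,0,0],[0,0,0]]}'
python3 snap.py w3
```

```text
time: 2.17
tool_pos: [550.0, 19.7, 300.2]
tcp_rot: [3.141, 0.001, 0.001]
contact_force: [-0.4, -0.3, 0.1]
grip_width: 91.9
finger_force: 0.0
time: 3.22
tool_pos: [550.3, 298.3, 300.6]
tcp_rot: [3.141, 0.0, -0.001]
contact_force: [-0.4, 0.3, -0.3]
grip_width: 92.2
finger_force: 0.0
```

View pics/w2.png

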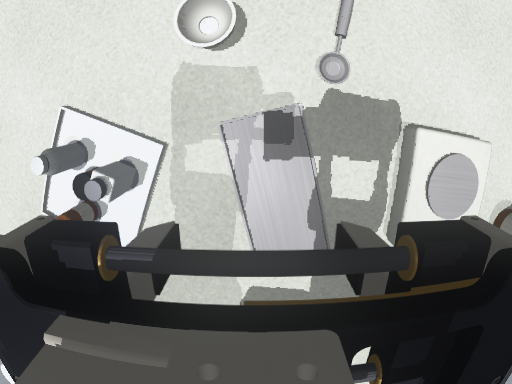

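View pics/w3.png

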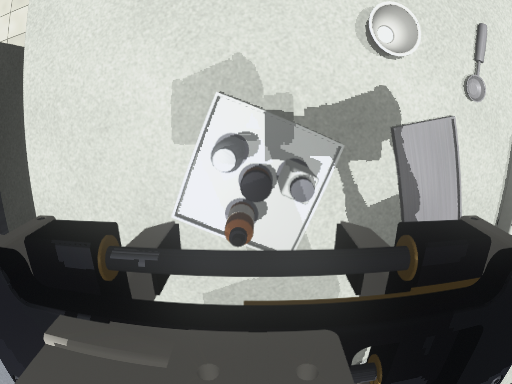

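View pics/w1.png

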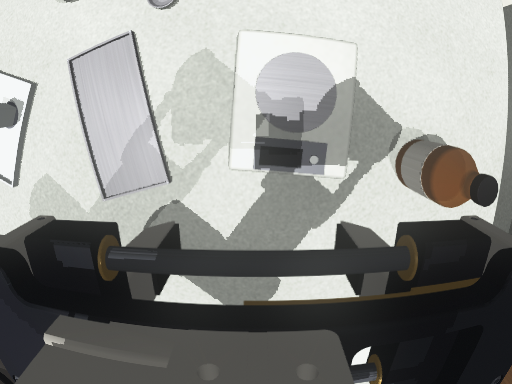

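w1: the whole side tray shows, corners (69,60), (132,31), (171,181), (104,198), with the pan centred near (295,92). w2 and w3: the stock tray from two places. In w3 the square cap is at (224,159), flask cap (302,188), jar lid (256,182) and dropper bulb (238,236).

I'll take one more view of the stock tray from further back, so the dropper and the tray's near corners come clear of the gripper.

```bash

python3 -m pendant '{"dp":[[-0.02,0.02,0],[-0.06,0.05,0],[-0.1,0.08,0],[-0.12,0.1,0],[-0.12,0.1,0],[-0.12,0.1,0]],"rotation":[[0,0,0],[0,0,0],[0,0,0],[0,0,0],[0,0,0],[0,0,0]]}'
python3 snap.py w4
python3 -m pendant '{"dp":[[0,-0.03,0],[0,-0.08,0],[0,-0.12,0],[0,-0.14,0],[0,-0.14,0],[0,-0.14,0]],"rotation":[[0,0,0],[0,0,0],[0,0,0],[0,0,0],[0,0,0],[0,0,0]]}'
python3 snap.py w5
python3 - <<'E'
import pickle,cv2,numpy as np
a=[cv2.resize(pickle.load(open(f"pics/{n}.pkl","rb"))["pixels"][20:220,x:x+200,::-1],(400,400),interpolation=cv2.INTER_CUBIC) for n,x in (("w4",100),("w5",200))]
cv2.imwrite("pics/w45.png",np.hstack(a))
E
```

```text
time: 4.03
tool_pos: [430.6, 199.3, 301.1]
tcp_rot: [-3.141, -0.001, -0.002]
contact_force: [1.3, -1.0, -0.8]
grip_width: 91.5
finger_force: 0.0
time: 4.82
tool_pos: [430.1, 338.9, 300.5]
tcp_rot: [3.141, 0.0, -0.001]
contact_force: [0.2, -1.4, -0.7]
grip_width: 91.8
finger_force: 0.0
```

View pics/w45.png

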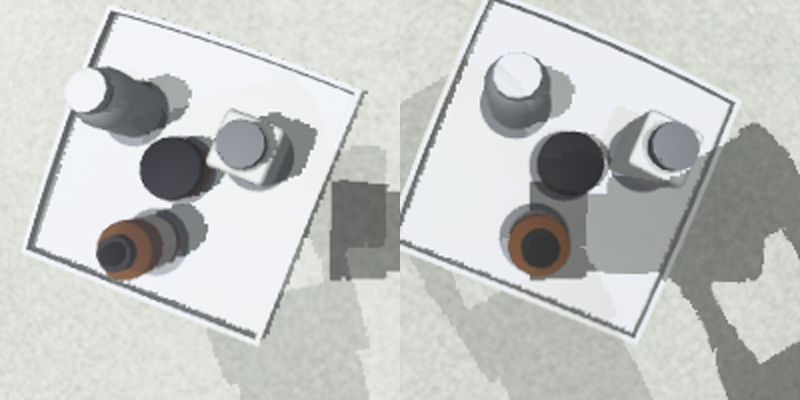

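In w45, the left panel (w4) has the flask cap at (88,91), square cap (242,145), jar lid (172,168) and bulb (115,252). The right panel (w5) has the same things at (118,76), (274,146), (170,163) and (140,247). The far-left bottle is therefore the flask, and the one on the right is the square bottle.

```bash
cat > m.py <<'E'
from h import *
import pickle
np.set_printoptions(precision=1,suppress=True)
L=lambda n:pickle.load(open(f"pics/{n}.pkl","rb"))
w1,w2,w3,w4,w5=map(L,("w1","w2","w3","w4","w5"))
A=lambda p:np.array(p)/2+[100,20]; B=lambda p:np.array(p)/2+[0,20]
for n,a,b,c in [("flask",(88,91),(518,76),(224,159)),("square",(242,145),(674,146),(302,188)),("jar",(172,168),(570,163),(256,182)),("dropper",(115,252),(540,247),(238,236))]:
    P=tri((w4,A(a)),(w5,B(b)),(w3,c)); print(n,P,[ (proj(w,P)-q)[0] for w,q in ((w4,A(a)),(w5,B(b)),(w3,c))])
a=[(110,10),(363,93),(262,340),(27,248)]; b=[(490,0),(737,103),(634,340)]
for p,q in zip(a,b): print("stock corner",tri((w4,A(p)),(w5,B(q))))
P=onz(w4,[A(p) for p in a],16); Q=onz(w5,[B(p) for p in b],16); print(P,P.mean(0),(Q[0]+Q[2])/2)
print([np.degrees(np.arctan2(*(P[(i+1)%4]-P[i])[1::-1]))%90 for i in range(4)])
print("sq edges",[np.degrees(np.arctan2(*(onz(w5,[B(u),B(v)],88)[1]-onz(w5,[B(u),B(v)],88)[0])[1::-1]))%90 for u,v in (((650,110),(703,142)),((650,110),(615,172)))])
S=onz(w1,[(69,60),(132,31),(171,181),(104,198)],12);print("side",S,S.mean(0),tri((w1,(69,60)),(w2,(221,125))),tri((w1,(132,31)),(w2,(301,103))))
g=cv2.cvtColor(w1["pixels"],cv2.COLOR_RGB2HSV)
# pan outline by brightness against the white housing
m=((cv2.cvtColor(w1["pixels"],cv2.COLOR_RGB2GRAY)<215)).astype(np.uint8); k=np.zeros_like(m); cv2.circle(k,(295,92),46,1,-1)
pts=cv2.findNonZero(m*k); print("pan px",cv2.minEnclosingCircle(pts))
def pan(w,ps): return onz(w,ps,62)
print(pan(w1,[(255,92),(336,92),(295,52),(295,132)]), tri((w1,(295.5,91)),(w2,(453,186))))
E
python3 m.py
```

```text
flask [569.6 338.4 108.5] [array([-0. , -0.2]), array([-0.5,  0. ]), array([0.5, 0.2])]
square [531.1 243.2  99.3] [array([ 0.4, -0.6]), array([-0.4,  0. ]), array([-0. ,  0.5])]
jar [522.3 301.6  31.8] [array([ 1.1, -0.8]), array([-0.8, -0.5]), array([-0.3,  1.3])]
dropper [467.6 324.8 101.6] [array([ 0.3, -0.1]), array([-0.1, -0.2]), array([-0.2,  0.3])]
stock corner [650.6 357.8  16.1]
stock corner [578.5 163.5   1.8]
stock corner [383.5 242.9  -2.9]
[[652.6 358.   16. ]
 [576.2 164.7  16. ]
 [388.8 241.2  16. ]
 [466.3 432.7  16. ]] [521.  299.1  16. ] [518.3 302.4  16. ]
[np.float64(68.4411227926384), np.float64(67.79862060390076), np.float64(67.96332173546261), np.float64(68.16606448953958)]
sq edges [np.float64(62.2493255450802), np.float64(61.33012425453961)]
side [[ 607.6   75.8   12. ]
 [ 638.4  -47.4   12. ]
 [ 392.5 -110.2   12. ]
 [ 363.6   16.4   12. ]] [500.5 -16.3  12. ] [607.1  74.9  13.4] [640.6 -45.    6.4]
pan px ((296.7201232910156, 96.24214172363281), 45.260475158691406)
[[ 523.8 -243.3   62. ]
 [ 527.4 -352.1   62. ]
 [ 579.7 -296.    62. ]
 [ 471.  -296.9   62. ]] [ 526.4 -297.2   58.4]
```

```bash
cat >> m.py <<'E'
print("---")
t=cap("top")
for n,a,b,c,d,z in [("flask",(88,91),(518,76),(224,159),(93,207),115),("square",(242,145),(674,146),(302,188),(131,224),109),("jar",(172,168),(570,163),(256,182),(118,227),48),("dropper",(115,252),(540,247),(238,236),(100,247),120)]:
    print(n,[onz(w,q,z)[0,:2] for w,q in ((w4,A(a)),(w5,B(b)),(w3,c),(t,d))], "tri w/top",tri((w5,B(b)),(w4,A(a)),(t,d)))
for n,w in(("w4",w4),("w5",w5)):
    im=w["pixels"]; hsv=cv2.cvtColor(im,cv2.COLOR_RGB2HSV)
    m=(hsv[...,2]<70).astype(np.uint8); m[200:]=0
    for cc in cv2.findContours(m,cv2.RETR_EXTERNAL,cv2.CHAIN_APPROX_NONE)[0]:
        if cv2.contourArea(cc)>60: print(n,"dark",cv2.minEnclosingCircle(cc),cv2.contourArea(cc))
print("pan top",onz(t,(339,223),62))
s=[(204,196),(245,186),(267,271),(224,283)]; print("side top",onz(t,s,12).mean(0))
print("stock top",onz(t,[(104,180),(172,207),(142,274),(75,247)],16).mean(0))
E
python3 m.py | sed -n '/---/,$p'
```

```text
---
flask [array([568.1, 335.8]), array([568.3, 337.9]), array([570.7, 338.3]), array([569.2, 334.2])] tri w/top [569.6 337.9 108.2]
square [array([529.6, 242.6]), array([530.3, 245.4]), array([534.1, 244.7]), array([525.9, 239.3])] tri w/top [529.1 243.  100.8]
jar [array([520.5, 299.4]), array([520.8, 302. ]), array([527.9, 301.1]), array([519.1, 296.2])] tri w/top [520.5 301.1  37.4]
dropper [array([469.2, 318.8]), array([469. , 325.4]), array([475.8, 323.3]), array([469.4, 310.6])] tri w/top [467.2 324.8  94.3]
w4 dark ((509.0, 169.5), 6.800835609436035) 66.0
w4 dark ((157.7608642578125, 146.4130401611328), 5.857978343963623) 63.5
w4 dark ((189.0, 102.0), 16.40131950378418) 142.0
w5 dark ((269.89593505859375, 143.5609130859375), 9.588091850280762) 256.5
w5 dark ((284.5342102050781, 101.79473876953125), 16.57183074951172) 787.5
w5 dark ((17.5, 99.25879669189453), 100.7897720336914) 4943.0
pan top [[ 525.3 -297.5   62. ]]
side top [499.  -17.3  12. ]
stock top [520.3 294.2  16. ]
```

Results:

| Thing | x, y (mm) |
|---|---|
| Stock tray | (520, 300), yaw −22° |
| Flask | (569, 337) |
| Square bottle | (530, 243.5), yaw ≈ 62° mod 90 |
| Dropper bottle | (468, 323) |
| Jar | (521, 301) |
| Side tray | (500, −17), yaw 14° |
| Pan | (526, −297) |

I'm moving above the square bottle.

```bash

python3 -m pendant '{"dp":[[0.02,0.02,0.02],[0.04,0.04,0.05],[0.06,0.06,0.08],[0.08,0.08,0.11],[0.095,0.09,0.13],[0.1,0.0955,0.14],[0.1,0.0955,0.14],[0.1,0.0955,0.14]],"rotation":[[0,0,-0.16],[0,0,-0.34],[0,0,-0.52],[0,0,-0.7],[0,0,-0.88],[0,0,-1.04],[0,0,-1.082],[0,0,-1.082]]}'
python3 snap.py w6
```

```text
time: 5.92
tool_pos: [530.1, 243.3, 160.9]
tcp_rot: [3.141, 0.0, 1.08]
contact_force: [-0.6, 0.5, 0.7]
grip_width: 91.9
finger_force: 0.0
```

View pics/w6.png

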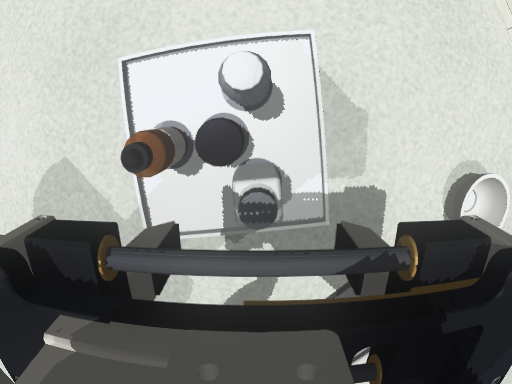

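w6: the square cap is at (258,208), midway between the fingers (columns 110–400), and the body's sides run along the image axes, so the yaw is right. Flask cap (245,73), jar lid (221,139), bulb (137,157).

```bash
cat > m2.py <<'E'
from m import *
print("@@@")
w6=L("w6")
for n,a,b,p,z in [("flask",(88,91),(518,76),(245,73),115),("square",(242,145),(674,146),(258,208),109),("jar",(172,168),(570,163),(221.5,137.5),48),("dropper",(115,252),(540,247),(137,157),120)]:
    print(n,onz(w6,p,z),tri((w4,A(a)),(w5,B(b)),(w6,p)),tri((w4,A(a)),(w6,p)),tri((w5,B(b)),(w6,p)))
E
python3 m2.py | sed -n '/@@@/,$p'
```

```text
@@@
flask [[570.4 335.9 115. ]] [569.8 337.6 108.7] [569.8 337.1 110.5] [570.8 337.8 102.3]
square [[532.4 246.2 109. ]] [530.8 243.5 100.3] [530.7 243.6  99.3] [531.1 243.2  99.7]
jar [[525.7 304.   48. ]] [522.1 302.5  33.2] [522.1 304.3  26.1] [522.5 302.1  30.5]
dropper [[475.7 323.  120. ]] [467.5 324.7 102.1] [467.7 324.8 102.2] [467.2 324.6 100.9]
```

```bash

python3 -m pendant '{"dp":[[0,0,0.02],[0,0,0.045],[0,0,0.07],[0,0,0.09],[0,0,0.1],[0,0,0.104],[0,0,0.104]],"rotation":[[0,0,0],[0,0,0],[0,0,0],[0,0,0],[0,0,0],[0,0,0],[0,0,0]]}'
python3 -m pendant '{"dp":[[0,0,0],[0,0,0],[0,0,0],[0,0,0],[0,0,0],[0,0,0]],"rotation":[[0,0,0],[0,0,0],[0,0,0],[0,0,0],[0,0,0],[0,0,0]]}' 0.03
```

```text
time: 6.9
tool_pos: [530.2, 244.4, 57.1]
tcp_rot: [3.141, -0.0, 1.082]
contact_force: [0.0, 0.4, 0.1]
grip_width: 91.4
finger_force: 0.0
time: 7.65
tool_pos: [529.9, 244.2, 56.6]
tcp_rot: [3.141, 0.0, 1.082]
contact_force: [-0.0, 0.6, -0.9]
grip_width: 40.6
finger_force: 29.0
```

```bash

python3 -m pendant '{"dp":[[0,0,-0.005],[0,0,-0.02],[0,0,-0.05],[0,0,-0.085],[0,0,-0.115],[0,0,-0.135],[0,0,-0.145],[0,0,-0.145]],"rotation":[[0,0,0],[0,0,0],[0,0,0],[0,0,0],[0,0,0],[0,0,0],[0,0,0],[0,0,0]]}'
python3 -m pendant '{"dp":[[-0.01,0.008,0],[-0.035,0.027,0],[-0.07,0.055,0],[-0.11,0.086,0],[-0.15,0.117,0],[-0.177,0.139,0],[-0.19,0.149,0],[-0.1935,0.1516,0]],"rotation":[[0,0,0.04],[0,0,0.15],[0,0,0.3],[0,0,0.47],[0,0,0.63],[0,0,0.76],[0,0,0.82],[0,0,0.832]]}'
```

```text
time: 8.65
tool_pos: [530.0, 244.4, 202.5]
tcp_rot: [3.141, -0.001, 1.082]
contact_force: [0.5, 0.0, -2.3]
grip_width: 41.0
finger_force: 29.0
time: 9.65
tool_pos: [572.5, 1.5, 201.0]
tcp_rot: [-3.141, 0.001, 0.248]
contact_force: [0.6, 0.2, -2.5]
grip_width: 40.5
finger_force: 29.0
```

```bash
python3 snap.py w7; python3 -m pendant '{"dp":[[0,0,0]],"rotation":[[0,0,0]]}'
```

```text
time: 9.82
tool_pos: [572.5, 3.3, 201.6]
tcp_rot: [-3.141, 0.0, 0.252]
contact_force: [0.5, 0.7, -0.8]
grip_width: 40.9
finger_force: 29.0
```

View pics/w7.png

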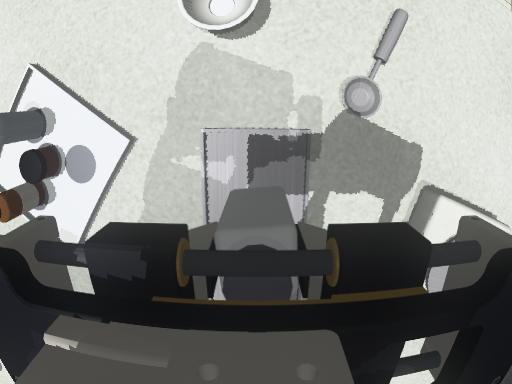

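w7: the bottle is held, and the side tray is aligned, with edges at columns 204 and 309 (middle 257) and the far edge at row 129. I'm lowering it now.

```bash

python3 -m pendant '{"dp":[[0,0,0.02],[0,0,0.05],[0,0,0.085],[0,0,0.115],[0,0,0.132],[0,0,0.139],[0,0,0.142],[0,0,0.143]],"rotation":[[0,0,0],[0,0,0],[0,0,0],[0,0,0],[0,0,0],[0,0,0],[0,0,0],[0,0,0]]}'
python3 -m pendant '{"dp":[[0,0,0.0005],[0,0,0.001],[0,0,0.0015],[0,0,0.0015]],"rotation":[[0,0,0],[0,0,0],[0,0,0],[0,0,0]]}'
```

```text
time: 10.82
tool_pos: [573.4, 2.2, 59.5]
tcp_rot: [3.141, -0.001, 0.25]
contact_force: [-0.2, 0.1, -0.2]
grip_width: 40.9
finger_force: 29.0
time: 11.32
tool_pos: [572.8, 2.2, 57.2]
tcp_rot: [3.142, -0.0, 0.25]
contact_force: [-0.5, -0.1, -1.9]
grip_width: 40.6
finger_force: 29.0
```

```bash

python3 -m pendant '{"dp":[[0,0,0.0005],[0,0,0.0005],[0,0,0.0005]],"rotation":[[0,0,0],[0,0,0],[0,0,0]]}'
python3 -m pendant '{"dp":[[0,0,0.0005],[0,0,0.0005],[0,0,0.0005]],"rotation":[[0,0,0],[0,0,0],[0,0,0]]}'
```

```text
time: 11.7
tool_pos: [572.8, 2.3, 56.7]
tcp_rot: [3.142, 0.0, 0.25]
contact_force: [0.4, 0.7, -1.3]
grip_width: 40.5
finger_force: 29.0
time: 12.08
tool_pos: [573.0, 2.2, 56.6]
tcp_rot: [3.141, -0.001, 0.25]
contact_force: [-1.5, 0.0, 3.9]
grip_width: 40.6
finger_force: 29.0
```

```bash

python3 -m pendant '{"dp":[[0,0,0],[0,0,0],[0,0,0],[0,0,0],[0,0,-0.02],[0,0,-0.06],[0,0,-0.1],[0,0,-0.11]],"rotation":[[0,0,0],[0,0,0],[0,0,0],[0,0,0],[0,0,0],[0,0,0],[0,0,0],[0,0,0]]}' 0.0918
python3 -m pendant '{"dp":[[0.006,-0.026,0],[0.019,-0.08,0],[0.034,-0.14,0],[0.049,-0.2,0],[0.063,-0.26,0],[0.074,-0.305,0],[0.0795,-0.326,0],[0.0795,-0.326,0]],"rotation":[[0,0,0],[0,0,0],[0,0,0],[0,0,0],[0,0,0],[0,0,0],[0,0,0],[0,0,0]]}'
python3 snap.py w8
```

```text
time: 13.08
tool_pos: [574.1, 2.1, 168.9]
tcp_rot: [3.14, -0.005, 0.25]
contact_force: [0.3, 0.0, -0.1]
grip_width: 91.9
finger_force: 0.0
time: 14.08
tool_pos: [568.3, 339.0, 164.5]
tcp_rot: [3.141, 0.002, 0.252]
contact_force: [-0.1, 0.3, 0.8]
grip_width: 91.8
finger_force: 0.0
```

View pics/w8.png

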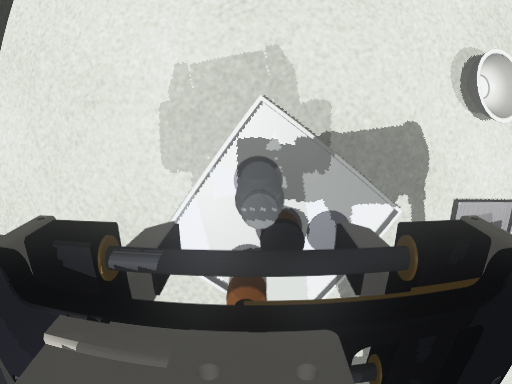

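w8: the flask (cap ≈(258,207)) is midway between the fingers. Descending and gripping.

```bash

python3 -m pendant '{"dp":[[0,0,0.02],[0,0,0.045],[0,0,0.07],[0,0,0.09],[0,0,0.102],[0,0,0.109],[0,0,0.109]],"rotation":[[0,0,0],[0,0,0],[0,0,0],[0,0,0],[0,0,0],[0,0,0],[0,0,0]]}'
python3 -m pendant '{"dp":[[0,0,0],[0,0,0],[0,0,0],[0,0,0],[0,0,0],[0,0,0]],"rotation":[[0,0,0],[0,0,0],[0,0,0],[0,0,0],[0,0,0],[0,0,0]]}' 0.03
```

```text
time: 15.0
tool_pos: [569.4, 337.4, 57.1]
tcp_rot: [3.141, 0.0, 0.249]
contact_force: [-0.8, -0.4, 1.3]
grip_width: 91.8
finger_force: 0.0
time: 15.75
tool_pos: [569.2, 337.7, 57.2]
tcp_rot: [3.141, 0.0, 0.25]
contact_force: [-0.2, -0.6, 0.8]
grip_width: 41.2
finger_force: 30.0
```

```bash

python3 -m pendant '{"dp":[[0,0,-0.005],[0,0,-0.02],[0,0,-0.05],[0,0,-0.085],[0,0,-0.115],[0,0,-0.135],[0,0,-0.145],[0,0,-0.145]],"rotation":[[0,0,0],[0,0,0],[0,0,0],[0,0,0],[0,0,0],[0,0,0],[0,0,0],[0,0,0]]}'
python3 -m pendant '{"dp":[[-0.007,0.015,0],[-0.023,0.049,0],[-0.046,0.098,0],[-0.072,0.152,0],[-0.099,0.208,0],[-0.124,0.261,0],[-0.144,0.304,0],[-0.1548,0.3264,0]],"rotation":[[0,0,0],[0,0,0],[0,0,0],[0,0,0],[0,0,0],[0,0,0],[0,0,0],[0,0,0]]}'
python3 -m pendant '{"dp":[[0,0,0],[0,0,0.02],[0,0,0.05],[0,0,0.085],[0,0,0.115],[0,0,0.134],[0,0,0.141],[0,0,0.143]],"rotation":[[0,0,0],[0,0,0],[0,0,0],[0,0,0],[0,0,0],[0,0,0],[0,0,0],[0,0,0]]}'
python3 -m pendant '{"dp":[[0,0,0.0005],[0,0,0.001],[0,0,0.0015],[0,0,0.002],[0,0,0.002]],"rotation":[[0,0,0],[0,0,0],[0,0,0],[0,0,0],[0,0,0]]}'
```

```text
time: 16.75
tool_pos: [569.5, 337.9, 203.1]
tcp_rot: [-3.141, -0.001, 0.25]
contact_force: [-0.3, -0.4, -2.3]
grip_width: 41.2
finger_force: 30.0
time: 17.75
tool_pos: [498.8, -19.0, 201.3]
tcp_rot: [-3.141, 0.002, 0.247]
contact_force: [-0.5, -0.2, -1.3]
grip_width: 41.2
finger_force: 30.0
time: 18.75
tool_pos: [500.0, -16.2, 59.0]
tcp_rot: [-3.141, 0.0, 0.25]
contact_force: [0.6, -0.7, -1.2]
grip_width: 41.5
finger_force: 30.0
time: 19.38
tool_pos: [499.9, -16.8, 57.2]
tcp_rot: [3.141, -0.0, 0.25]
contact_force: [0.0, 0.9, -0.6]
grip_width: 41.3
finger_force: 30.0
```

```bash

python3 -m pendant '{"dp":[[0,0,0.0005],[0,0,0.0008],[0,0,0.0008]],"rotation":[[0,0,0],[0,0,0],[0,0,0]]}'
python3 -m pendant '{"dp":[[0,0,0.0003],[0,0,0.0003]],"rotation":[[0,0,0],[0,0,0]]}'
```

```text
time: 19.75
tool_pos: [500.1, -16.8, 57.1]
tcp_rot: [3.141, -0.001, 0.25]
contact_force: [-3.0, 0.1, 5.7]
grip_width: 41.6
finger_force: 30.0
time: 20.0
tool_pos: [500.2, -16.8, 57.1]
tcp_rot: [3.141, -0.001, 0.25]
contact_force: [-2.9, 1.5, 8.4]
grip_width: 41.1
finger_force: 30.0
```

```bash

python3 -m pendant '{"dp":[[0,0,-0.0008],[0,0,-0.0008],[0,0,-0.0008],[0,0,-0.001],[0,0,-0.02],[0,0,-0.06],[0,0,-0.1],[0,0,-0.115]],"rotation":[[0,0,0],[0,0,0],[0,0,0],[0,0,0],[0,0,0],[0,0,0],[0,0,0],[0,0,0]]}' 0.0918
python3 -m pendant '{"dp":[[0.003,-0.02,0],[0.01,-0.065,0],[0.019,-0.12,0],[0.028,-0.18,0],[0.038,-0.24,0],[0.047,-0.3,0],[0.053,-0.335,0],[0.053,-0.3387,0]],"rotation":[[0,0,0],[0,0,0],[0,0,0],[0,0,0],[0,0,0],[0,0,0],[0,0,0],[0,0,0]]}'
python3 snap.py w9
```

```text
time: 21.0
tool_pos: [501.0, -16.9, 173.5]
tcp_rot: [3.14, -0.004, 0.25]
contact_force: [-0.1, 1.2, 0.1]
grip_width: 91.6
finger_force: 0.0
time: 22.0
tool_pos: [466.8, 326.7, 170.6]
tcp_rot: [-3.142, 0.0, 0.253]
contact_force: [0.9, -0.6, -0.9]
grip_width: 91.2
finger_force: 0.0
```

View pics/w9.png

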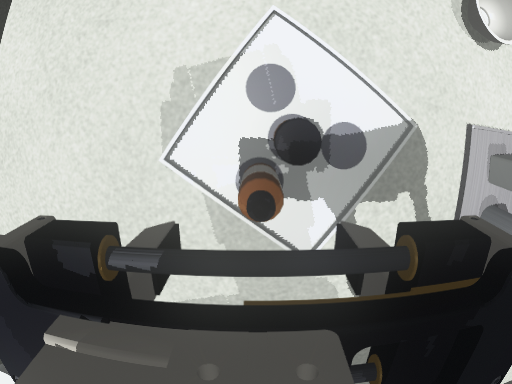

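w9: the dropper (bulb (260,206)) is between the fingers. The jar lid is at (298,139), and the two empty pads are at (270,87) and (344,145).

```bash

python3 -m pendant '{"dp":[[0,0,0.02],[0,0,0.045],[0,0,0.07],[0,0,0.09],[0,0,0.105],[0,0,0.113],[0,0,0.113]],"rotation":[[0,0,0],[0,0,0],[0,0,0],[0,0,0],[0,0,0],[0,0,0],[0,0,0]]}'
python3 -m pendant '{"dp":[[0,0,0],[0,0,0],[0,0,0],[0,0,0],[0,0,0],[0,0,0]],"rotation":[[0,0,0],[0,0,0],[0,0,0],[0,0,0],[0,0,0],[0,0,0]]}' 0.03
python3 - <<'E'
from m2 import *
w9=L("w9"); print("JAR",onz(w9,[(298,139)],48),onz(w9,[(270,87),(344,145)],4),onz(w6,(221.5,137.5),48))
E
```

```text
time: 22.92
tool_pos: [467.6, 324.2, 57.9]
tcp_rot: [3.141, 0.001, 0.249]
contact_force: [-0.1, 0.1, -0.2]
grip_width: 92.0
finger_force: 0.0
time: 23.68
tool_pos: [467.6, 324.5, 58.1]
tcp_rot: [3.141, 0.0, 0.25]
contact_force: [-0.8, -0.2, 0.3]
grip_width: 39.1
finger_force: 30.0
flask [569.6 338.4 108.5] [array([-0. , -0.2]), array([-0.5,  0. ]), array([0.5, 0.2])]
square [531.1 243.2  99.3] [array([ 0.4, -0.6]), array([-0.4,  0. ]), array([-0. ,  0.5])]
jar [522.3 301.6  31.8] [array([ 1.1, -0.8]), array([-0.8, -0.5]), array([-0.3,  1.3])]
dropper [467.6 324.8 101.6] [array([ 0.3, -0.1]), array([-0.1, -0.2]), array([-0.2,  0.3])]
stock corner [650.6 357.8  16.1]
stock corner [578.5 163.5   1.8]
stock corner [383.5 242.9  -2.9]
[[652.6 358.   16. ]
 [576.2 164.7  16. ]
 [388.8 241.2  16. ]
 [466.3 432.7  16. ]] [521.  299.1  16. ] [518.3 302.4  16. ]
[np.float64(68.4411227926384), np.float64(67.79862060390076), np.float64(67.96332173546261), np.float64(68.16606448953958)]
sq edges [np.float64(62.2493255450802), np.float64(61.33012425453961)]
side [[ 607.6   75.8   12. ]
 [ 638.4  -
[... 1054 characters left out ...]
.588091850280762) 256.5
w5 dark ((284.5342102050781, 101.79473876953125), 16.57183074951172) 787.5
w5 dark ((17.5, 99.25879669189453), 100.7897720336914) 4943.0
pan top [[ 525.3 -297.5   62. ]]
side top [499.  -17.3  12. ]
stock top [520.3 294.2  16. ]
@@@
flask [[570.4 335.9 115. ]] [569.8 337.6 108.7] [569.8 337.1 110.5] [570.8 337.8 102.3]
square [[532.4 246.2 109. ]] [530.8 243.5 100.3] [530.7 243.6  99.3] [531.1 243.2  99.7]
jar [[525.7 304.   48. ]] [522.1 302.5  33.2] [522.1 304.3  26.1] [522.5 302.1  30.5]
dropper [[475.7 323.  120. ]] [467.5 324.7 102.1] [467.7 324.8 102.2] [467.2 324.6 100.9]
JAR [[523.7 302.5  48. ]] [[569.1 340.    4. ]
 [529.9 243.3   4. ]] [[525.7 304.   48. ]]
```

```bash

python3 -m pendant '{"dp":[[0,0,-0.005],[0,0,-0.02],[0,0,-0.05],[0,0,-0.085],[0,0,-0.115],[0,0,-0.135],[0,0,-0.145],[0,0,-0.145]],"rotation":[[0,0,0],[0,0,0],[0,0,0],[0,0,0],[0,0,0],[0,0,0],[0,0,0],[0,0,0]]}'
python3 -m pendant '{"dp":[[-0.006,0.015,0],[-0.019,0.05,0],[-0.038,0.1,0],[-0.06,0.158,0],[-0.082,0.216,0],[-0.103,0.271,0],[-0.119,0.315,0],[-0.1282,0.3386,0]],"rotation":[[0,0,0],[0,0,0],[0,0,0],[0,0,0],[0,0,0],[0,0,0],[0,0,0],[0,0,0]]}'
python3 -m pendant '{"dp":[[0,0,0],[0,0,0.02],[0,0,0.05],[0,0,0.085],[0,0,0.115],[0,0,0.134],[0,0,0.141],[0,0,0.143]],"rotation":[[0,0,0],[0,0,0],[0,0,0],[0,0,0],[0,0,0],[0,0,0],[0,0,0],[0,0,0]]}'
python3 -m pendant '{"dp":[[0,0,0.0005],[0,0,0.001],[0,0,0.0015],[0,0,0.002],[0,0,0.002]],"rotation":[[0,0,0],[0,0,0],[0,0,0],[0,0,0],[0,0,0]]}'
```

```text
time: 24.72
tool_pos: [467.7, 324.6, 203.8]
tcp_rot: [-3.141, -0.001, 0.25]
contact_force: [0.2, 0.1, -1.2]
grip_width: 38.8
finger_force: 30.0
time: 25.72
tool_pos: [425.4, -37.8, 202.3]
tcp_rot: [-3.141, 0.002, 0.247]
contact_force: [0.1, -0.1, -0.6]
grip_width: 39.1
finger_force: 30.0
time: 26.72
tool_pos: [426.9, -34.8, 60.0]
tcp_rot: [-3.141, 0.0, 0.25]
contact_force: [-0.2, -0.8, -0.8]
grip_width: 39.5
finger_force: 30.0
time: 27.35
tool_pos: [427.1, -35.3, 58.1]
tcp_rot: [3.141, -0.0, 0.25]
contact_force: [-0.4, 0.1, -1.3]
grip_width: 39.5
finger_force: 30.0
```

```bash

python3 -m pendant '{"dp":[[0,0,0.0005],[0,0,0.0008],[0,0,0.0008]],"rotation":[[0,0,0],[0,0,0],[0,0,0]]}'
python3 -m pendant '{"dp":[[0,0,0.0003],[0,0,0.0003]],"rotation":[[0,0,0],[0,0,0]]}'
```

```text
time: 27.72
tool_pos: [427.3, -35.3, 58.0]
tcp_rot: [3.141, -0.001, 0.25]
contact_force: [-2.4, 0.0, 7.7]
grip_width: 39.2
finger_force: 30.0
time: 27.98
tool_pos: [427.3, -35.3, 58.0]
tcp_rot: [3.141, -0.001, 0.25]
contact_force: [-3.4, -0.2, 11.7]
grip_width: 39.2
finger_force: 30.0
```

```bash

python3 -m pendant '{"dp":[[0,0,-0.0008],[0,0,-0.0008],[0,0,-0.0008],[0,0,-0.001],[0,0,-0.02],[0,0,-0.06],[0,0,-0.1],[0,0,-0.115]],"rotation":[[0,0,0],[0,0,0],[0,0,0],[0,0,0],[0,0,0],[0,0,0],[0,0,0],[0,0,0]]}' 0.0918
python3 -m pendant '{"dp":[[0.009,-0.015,0],[0.03,-0.052,0],[0.06,-0.104,0],[0.09,-0.156,0],[0.12,-0.208,0],[0.148,-0.256,0],[0.17,-0.295,0],[0.1753,-0.3035,0]],"rotation":[[0,0,0],[0,0,0],[0,0,0],[0,0,0],[0,0,0],[0,0,0],[0,0,0],[0,0,0]]}'
python3 -m pendant '{"dp":[[0,0,0.03],[0,0,0.06],[0,0,0.08],[0,0,0.09],[0,0,0.09]],"rotation":[[0,0,0],[0,0,0],[0,0,0],[0,0,0],[0,0,0]]}'
python3 snap.py w10
```

```text
time: 28.98
tool_pos: [428.0, -35.5, 174.2]
tcp_rot: [3.14, -0.003, 0.25]
contact_force: [0.0, -0.3, 0.7]
grip_width: 91.6
finger_force: 0.0
time: 29.98
tool_pos: [521.7, 304.6, 171.2]
tcp_rot: [-3.141, 0.001, 0.253]
contact_force: [0.6, -0.4, 1.0]
grip_width: 91.9
finger_force: 0.0
time: 30.6
tool_pos: [521.7, 301.5, 81.6]
tcp_rot: [3.141, 0.001, 0.249]
contact_force: [-0.3, -0.5, -0.4]
grip_width: 91.9
finger_force: 0.0
```

View pics/w10.png

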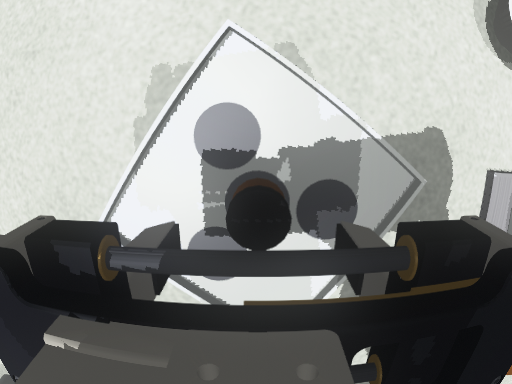

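w10: jar lid centred at (258,217), between the fingers (columns 115–400).

```bash
python3 - <<'E'
from h import *; import pickle
w=pickle.load(open("pics/w10.pkl","rb")); print(onz(w,[(258,217)],48))
E
python3 -m pendant '{"dp":[[0,0,0.015],[0,0,0.035],[0,0,0.05],[0,0,0.06],[0,0,0.06]],"rotation":[[0,0,0],[0,0,0],[0,0,0],[0,0,0],[0,0,0]]}'
python3 -m pendant '{"dp":[[0,0,0],[0,0,0],[0,0,0],[0,0,0],[0,0,0],[0,0,0]],"rotation":[[0,0,0],[0,0,0],[0,0,0],[0,0,0],[0,0,0],[0,0,0]]}' 0.03
```

```text
[[524.13423792 302.62879508  48.        ]]
time: 31.28
tool_pos: [521.5, 302.0, 21.2]
tcp_rot: [3.141, 0.001, 0.25]
contact_force: [-0.4, -0.6, -0.5]
grip_width: 91.8
finger_force: 0.0
time: 32.02
tool_pos: [521.9, 302.1, 22.1]
tcp_rot: [3.141, -0.0, 0.25]
contact_force: [0.2, 0.1, -0.2]
grip_width: 45.3
finger_force: 30.0
```

```bash
python3 - <<'E'
from h import *; import pickle
w=pickle.load(open("pics/w1.pkl","rb")); c=cap("top"); print(onz(w,[(484,190)],190),onz(c,[(450,266)],190),onz(c,[(412,257)],0),tri((w,(484,190)),(c,(450,266))))
E
python3 -m pendant '{"dp":[[0,0,-0.005],[0,0,-0.02],[0,0,-0.05],[0,0,-0.085],[0,0,-0.12],[0,0,-0.15],[0,0,-0.165],[0,0,-0.17]],"rotation":[[0,0,0],[0,0,0],[0,0,0],[0,0,0],[0,0,0],[0,0,0],[0,0,0],[0,0,0]]}'
```

```text
[[ 425.26982342 -511.43226486  190.        ]] [[ 424.42552887 -515.534221    190.        ]] [[ 429.45473711 -514.58107445    0.        ]] [ 423.23667001 -520.44201885  180.93090692]
time: 33.08
tool_pos: [522.0, 302.3, 192.9]
tcp_rot: [-3.141, -0.001, 0.25]
contact_force: [0.4, 0.7, -0.8]
grip_width: 45.0
finger_force: 30.0
```

```bash

python3 -m pendant '{"dp":[[-0.004,0.015,0],[-0.012,0.05,0],[-0.025,0.1,0],[-0.038,0.15,0],[-0.05,0.2,0],[-0.062,0.25,0],[-0.07,0.28,0],[-0.0725,0.2907,0]],"rotation":[[0,0,0],[0,0,0],[0,0,0],[0,0,0],[0,0,0],[0,0,0],[0,0,0],[0,0,0]]}'
python3 -m pendant '{"dp":[[-0.004,0.015,0],[-0.012,0.05,0],[-0.025,0.1,0],[-0.038,0.15,0],[-0.05,0.2,0],[-0.062,0.25,0],[-0.07,0.28,0],[-0.0726,0.2907,0]],"rotation":[[0,0,0],[0,0,0],[0,0,0],[0,0,0],[0,0,0],[0,0,0],[0,0,0],[0,0,0]]}'
python3 -m pendant '{"dp":[[0,0,0],[0,0,0.02],[0,0,0.05],[0,0,0.08],[0,0,0.08],[0,0,0.08]],"rotation":[[0,0,0],[0,0,0],[0,0,0],[0,0,0],[0,0,0],[0,0,0]]}'
python3 snap.py w11
```

```text
time: 34.08
tool_pos: [522.4, 0.3, 190.8]
tcp_rot: [-3.141, 0.003, 0.247]
contact_force: [-0.7, 0.0, -0.8]
grip_width: 44.9
finger_force: 30.0
time: 35.08
tool_pos: [524.7, -298.2, 191.3]
tcp_rot: [-3.141, 0.001, 0.249]
contact_force: [-0.6, 0.3, -0.7]
grip_width: 45.3
finger_force: 30.0
time: 35.83
tool_pos: [525.9, -296.5, 113.4]
tcp_rot: [3.14, -0.001, 0.251]
contact_force: [0.3, -0.4, -1.0]
grip_width: 45.2
finger_force: 30.0
```

View pics/w11.png

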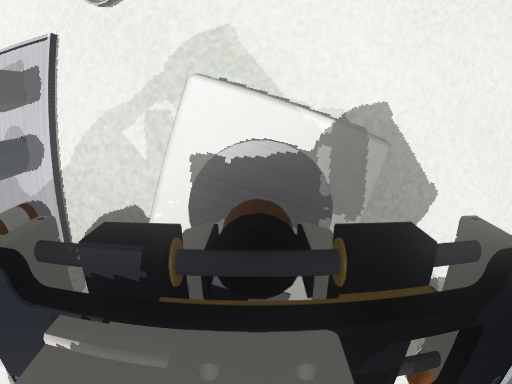

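w11: the pan's edges are at columns 189 and 333 (row ~207) and its far edge is at row 139. The jar is held above its middle (column 258).

```bash
python3 - <<'E'
from h import *; import pickle
w=pickle.load(open("pics/w11.pkl","rb")); P=onz(w,[(261,139),(189,207),(333,207)],62)
u=np.array([np.cos(.25),np.sin(.25)]); print(P, P[0,:2]-55*u, (P[1]+P[2])/2)
E
python3 -m pendant '{"dp":[[0,0,0.01],[0,0,0.02],[0,0,0.027],[0,0,0.03],[0,0,0.03]],"rotation":[[0,0,0],[0,0,0],[0,0,0],[0,0,0],[0,0,0]]}'
```

```text
[[ 578.89733527 -284.65862908   62.        ]
 [ 516.91568123 -244.80434323   62.        ]
 [ 543.78889516 -350.05139689   62.        ]] [ 525.60715208 -298.26584684] [ 530.3522882  -297.42787006   62.        ]
time: 36.5
tool_pos: [524.9, -297.1, 81.7]
tcp_rot: [-3.141, 0.0, 0.25]
contact_force: [-0.5, 0.3, -0.4]
grip_width: 45.0
finger_force: 30.0
```

Pan centre confirmed at (526,−298). Lowering the last few millimetres.

```bash

python3 -m pendant '{"dp":[[0,0,0.0005],[0,0,0.001],[0,0,0.0015],[0,0,0.0015]],"rotation":[[0,0,0],[0,0,0],[0,0,0],[0,0,0]]}'
python3 -m pendant '{"dp":[[0,0,0.0005],[0,0,0.0008],[0,0,0.0008]],"rotation":[[0,0,0],[0,0,0],[0,0,0]]}'
```

```text
time: 37.0
tool_pos: [525.0, -297.1, 80.6]
tcp_rot: [3.141, -0.0, 0.25]
contact_force: [0.5, 1.1, -0.6]
grip_width: 45.1
finger_force: 30.0
time: 37.38
tool_pos: [525.1, -297.1, 80.1]
tcp_rot: [3.141, -0.0, 0.25]
contact_force: [-1.5, 0.4, 2.4]
grip_width: 45.0
finger_force: 30.0
```

```bash

python3 -m pendant '{"dp":[[0,0,-0.0008],[0,0,-0.0008],[0,0,-0.0008],[0,0,-0.001],[0,0,-0.015],[0,0,-0.045],[0,0,-0.08],[0,0,-0.095]],"rotation":[[0,0,0],[0,0,0],[0,0,0],[0,0,0],[0,0,0],[0,0,0],[0,0,0],[0,0,0]]}' 0.0918
python3 snap.py w12
python3 -m pendant '{"dp":[[-0.002,-0.015,0],[-0.006,-0.05,0],[-0.012,-0.1,0],[-0.018,-0.15,0],[-0.023,-0.2,0],[-0.027,-0.245,0],[-0.03,-0.27,0],[-0.0301,-0.2779,0]],"rotation":[[0,0,0],[0,0,0],[0,0,0],[0,0,0],[0,0,0],[0,0,0],[0,0,0],[0,0,0]]}'
```

```text
time: 38.38
tool_pos: [525.9, -297.7, 177.8]
tcp_rot: [3.138, -0.003, 0.25]
contact_force: [0.2, 0.8, -0.2]
grip_width: 91.9
finger_force: 0.0
time: 39.42
tool_pos: [425.3, -33.4, 173.7]
tcp_rot: [-3.14, 0.002, 0.252]
contact_force: [0.0, -0.1, 0.1]
grip_width: 91.9
finger_force: 0.0
```

View pics/w12.png

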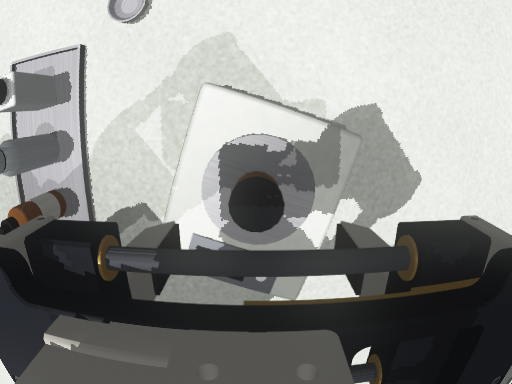

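w12: the jar stands upright on the pan, lid at (257,204) and pan centred near (258,189), with the lid's offset due to its height. The three bottles stand on the side tray at the left. Next I fetch the dropper.

```bash

python3 -m pendant '{"dp":[[0,0,0],[0,0,0.02],[0,0,0.05],[0,0,0.08],[0,0,0.1],[0,0,0.113],[0,0,0.117],[0,0,0.117]],"rotation":[[0,0,0],[0,0,0],[0,0,0],[0,0,0],[0,0,0],[0,0,0],[0,0,0],[0,0,0]]}'
python3 -m pendant '{"dp":[[0,0,0],[0,0,0],[0,0,0],[0,0,0],[0,0,0],[0,0,0]],"rotation":[[0,0,0],[0,0,0],[0,0,0],[0,0,0],[0,0,0],[0,0,0]]}' 0.03
```

```text
time: 40.42
tool_pos: [427.4, -35.5, 57.8]
tcp_rot: [3.141, -0.0, 0.249]
contact_force: [-0.3, 0.8, 0.9]
grip_width: 91.6
finger_force: 0.0
time: 41.18
tool_pos: [427.2, -35.2, 57.7]
tcp_rot: [3.141, 0.0, 0.25]
contact_force: [0.2, -0.3, 0.1]
grip_width: 39.4
finger_force: 30.0
```

```bash

python3 -m pendant '{"dp":[[0,0,-0.005],[0,0,-0.02],[0,0,-0.05],[0,0,-0.085],[0,0,-0.115],[0,0,-0.135],[0,0,-0.145],[0,0,-0.145]],"rotation":[[0,0,0],[0,0,0],[0,0,0],[0,0,0],[0,0,0],[0,0,0],[0,0,0],[0,0,0]]}'
python3 -m pendant '{"dp":[[0.006,-0.015,0],[0.019,-0.05,0],[0.038,-0.1,0],[0.06,-0.158,0],[0.082,-0.216,0],[0.103,-0.271,0],[0.119,-0.315,0],[0.128,-0.3385,0]],"rotation":[[0,0,0],[0,0,0],[0,0,0],[0,0,0],[0,0,0],[0,0,0],[0,0,0],[0,0,0]]}'
python3 -m pendant '{"dp":[[0,0,0],[0,0,0.02],[0,0,0.05],[0,0,0.085],[0,0,0.115],[0,0,0.134],[0,0,0.141],[0,0,0.143]],"rotation":[[0,0,0],[0,0,0],[0,0,0],[0,0,0],[0,0,0],[0,0,0],[0,0,0],[0,0,0]]}'
python3 -m pendant '{"dp":[[0,0,0.0005],[0,0,0.001],[0,0,0.0015],[0,0,0.002],[0,0,0.002]],"rotation":[[0,0,0],[0,0,0],[0,0,0],[0,0,0],[0,0,0]]}'
```

```text
time: 42.18
tool_pos: [427.2, -35.2, 202.9]
tcp_rot: [3.141, -0.001, 0.25]
contact_force: [0.3, 0.2, -1.1]
grip_width: 39.3
finger_force: 30.0
time: 43.18
tool_pos: [466.6, 326.6, 200.8]
tcp_rot: [3.141, 0.003, 0.252]
contact_force: [0.7, -0.6, -1.0]
grip_width: 39.5
finger_force: 30.0
time: 44.18
tool_pos: [467.5, 323.7, 59.5]
tcp_rot: [3.141, 0.001, 0.249]
contact_force: [-0.3, 0.2, -1.2]
grip_width: 39.0
finger_force: 30.0
time: 44.8
tool_pos: [467.5, 324.5, 57.8]
tcp_rot: [3.142, -0.0, 0.25]
contact_force: [0.4, -0.3, -1.1]
grip_width: 39.3
finger_force: 30.0
```

```bash

python3 -m pendant '{"dp":[[0,0,0.0004],[0,0,0.0008],[0,0,0.0008]],"rotation":[[0,0,0],[0,0,0],[0,0,0]]}'
python3 -m pendant '{"dp":[[0,0,0.0003],[0,0,0.0003]],"rotation":[[0,0,0],[0,0,0]]}'
```

```text
time: 45.18
tool_pos: [467.7, 324.5, 57.7]
tcp_rot: [-3.142, -0.001, 0.25]
contact_force: [-0.4, -0.8, 6.0]
grip_width: 39.0
finger_force: 30.0
time: 45.42
tool_pos: [467.7, 324.5, 57.7]
tcp_rot: [-3.142, -0.001, 0.25]
contact_force: [-2.8, -1.5, 8.8]
grip_width: 38.8
finger_force: 30.0
```

```bash

python3 -m pendant '{"dp":[[0,0,-0.0008],[0,0,-0.0008],[0,0,-0.0008],[0,0,-0.001],[0,0,-0.02],[0,0,-0.06],[0,0,-0.1],[0,0,-0.115]],"rotation":[[0,0,0],[0,0,0],[0,0,0],[0,0,0],[0,0,0],[0,0,0],[0,0,0],[0,0,0]]}' 0.0918
python3 -m pendant '{"dp":[[-0.003,0.02,0],[-0.01,0.065,0],[-0.019,0.12,0],[-0.028,0.18,0],[-0.038,0.24,0],[-0.047,0.3,0],[-0.0525,0.335,0],[-0.0529,0.3385,0]],"rotation":[[0,0,0],[0,0,0],[0,0,0],[0,0,0],[0,0,0],[0,0,0],[0,0,0],[0,0,0]]}'
python3 -m pendant '{"dp":[[0,0,0],[0,0,0.02],[0,0,0.05],[0,0,0.08],[0,0,0.1],[0,0,0.111],[0,0,0.1145],[0,0,0.1145]],"rotation":[[0,0,0],[0,0,0],[0,0,0],[0,0,0],[0,0,0],[0,0,0],[0,0,0],[0,0,0]]}'
python3 -m pendant '{"dp":[[0,0,0],[0,0,0],[0,0,0],[0,0,0],[0,0,0],[0,0,0]],"rotation":[[0,0,0],[0,0,0],[0,0,0],[0,0,0],[0,0,0],[0,0,0]]}' 0.03
```

```text
time: 46.42
tool_pos: [468.4, 324.9, 173.9]
tcp_rot: [-3.141, -0.004, 0.25]
contact_force: [-0.4, -1.5, 0.0]
grip_width: 92.1
finger_force: 0.0
time: 47.42
tool_pos: [498.5, -19.6, 169.6]
tcp_rot: [-3.141, 0.004, 0.245]
contact_force: [0.2, -0.0, 0.3]
grip_width: 91.8
finger_force: 0.0
time: 48.42
tool_pos: [500.1, -16.4, 57.4]
tcp_rot: [3.141, -0.0, 0.25]
contact_force: [-0.2, -0.5, 0.6]
grip_width: 91.6
finger_force: 0.0
time: 49.18
tool_pos: [500.0, -16.7, 57.1]
tcp_rot: [3.141, -0.0, 0.25]
contact_force: [0.3, -0.4, 0.0]
grip_width: 41.3
finger_force: 30.0
```

```bash

python3 -m pendant '{"dp":[[0,0,-0.005],[0,0,-0.02],[0,0,-0.05],[0,0,-0.085],[0,0,-0.115],[0,0,-0.135],[0,0,-0.145],[0,0,-0.145]],"rotation":[[0,0,0],[0,0,0],[0,0,0],[0,0,0],[0,0,0],[0,0,0],[0,0,0],[0,0,0]]}'
python3 -m pendant '{"dp":[[0.007,-0.015,0],[0.023,-0.049,0],[0.046,-0.098,0],[0.072,-0.152,0],[0.099,-0.208,0],[0.124,-0.261,0],[0.144,-0.304,0],[0.1548,-0.3263,0]],"rotation":[[0,0,0],[0,0,0],[0,0,0],[0,0,0],[0,0,0],[0,0,0],[0,0,0],[0,0,0]]}'
python3 -m pendant '{"dp":[[0,0,0],[0,0,0.02],[0,0,0.05],[0,0,0.085],[0,0,0.115],[0,0,0.134],[0,0,0.141],[0,0,0.143]],"rotation":[[0,0,0],[0,0,0],[0,0,0],[0,0,0],[0,0,0],[0,0,0],[0,0,0],[0,0,0]]}'
python3 -m pendant '{"dp":[[0,0,0.0005],[0,0,0.001],[0,0,0.0015],[0,0,0.0022],[0,0,0.0022]],"rotation":[[0,0,0],[0,0,0],[0,0,0],[0,0,0],[0,0,0]]}'
```

```text
time: 50.18
tool_pos: [500.1, -16.6, 202.8]
tcp_rot: [3.141, -0.001, 0.25]
contact_force: [0.5, 0.3, -0.8]
grip_width: 41.4
finger_force: 30.0
time: 51.18
tool_pos: [567.9, 341.6, 200.1]
tcp_rot: [-3.141, 0.003, 0.253]
contact_force: [-0.3, -0.1, -1.7]
grip_width: 41.3
finger_force: 30.0
time: 52.18
tool_pos: [569.1, 337.5, 58.9]
tcp_rot: [3.141, 0.001, 0.249]
contact_force: [-0.2, -0.6, -1.9]
grip_width: 41.4
finger_force: 30.0
time: 52.8
tool_pos: [569.4, 337.8, 57.1]
tcp_rot: [3.142, -0.0, 0.25]
contact_force: [1.4, -0.4, 0.8]
grip_width: 41.5
finger_force: 30.0
```

```bash

python3 -m pendant '{"dp":[[0,0,0.0004],[0,0,0.0004]],"rotation":[[0,0,0],[0,0,0]]}'
python3 -m pendant '{"dp":[[0,0,-0.0003],[0,0,-0.0003],[0,0,-0.0003],[0,0,-0.0005],[0,0,-0.02],[0,0,-0.06],[0,0,-0.1],[0,0,-0.115]],"rotation":[[0,0,0],[0,0,0],[0,0,0],[0,0,0],[0,0,0],[0,0,0],[0,0,0],[0,0,0]]}' 0.0918
python3 -m pendant '{"dp":[[-0.006,0.026,0],[-0.019,0.08,0],[-0.034,0.14,0],[-0.049,0.2,0],[-0.063,0.26,0],[-0.074,0.305,0],[-0.0795,0.3259,0],[-0.0795,0.3259,0]],"rotation":[[0,0,0],[0,0,0],[0,0,0],[0,0,0],[0,0,0],[0,0,0],[0,0,0],[0,0,0]]}'
python3 -m pendant '{"dp":[[0,0,0],[0,0,0.02],[0,0,0.05],[0,0,0.08],[0,0,0.1],[0,0,0.111],[0,0,0.115],[0,0,0.115]],"rotation":[[0,0,0],[0,0,0],[0,0,0],[0,0,0],[0,0,0],[0,0,0],[0,0,0],[0,0,0]]}'
python3 -m pendant '{"dp":[[0,0,0],[0,0,0],[0,0,0],[0,0,0],[0,0,0],[0,0,0]],"rotation":[[0,0,0],[0,0,0],[0,0,0],[0,0,0],[0,0,0],[0,0,0]]}' 0.03
```

```text
time: 53.05
tool_pos: [569.5, 337.9, 57.1]
tcp_rot: [-3.142, -0.001, 0.25]
contact_force: [-0.8, -0.7, 4.4]
grip_width: 41.2
finger_force: 30.0
time: 54.05
tool_pos: [570.2, 338.3, 174.2]
tcp_rot: [-3.141, -0.004, 0.25]
contact_force: [0.0, 0.1, -0.9]
grip_width: 91.5
finger_force: 0.0
time: 55.05
tool_pos: [572.2, 0.9, 170.4]
tcp_rot: [-3.141, 0.002, 0.247]
contact_force: [-0.3, 0.3, -0.8]
grip_width: 91.9
finger_force: 0.0
time: 56.05
tool_pos: [573.1, 2.7, 56.9]
tcp_rot: [3.141, -0.001, 0.25]
contact_force: [-0.4, 0.2, -0.1]
grip_width: 91.3
finger_force: 0.0
time: 56.8
tool_pos: [572.7, 2.3, 56.5]
tcp_rot: [3.142, 0.0, 0.25]
contact_force: [-0.2, -0.2, 1.1]
grip_width: 40.6
finger_force: 29.1
```

```bash

python3 -m pendant '{"dp":[[0,0,-0.005],[0,0,-0.02],[0,0,-0.05],[0,0,-0.085],[0,0,-0.115],[0,0,-0.135],[0,0,-0.145],[0,0,-0.145]],"rotation":[[0,0,0],[0,0,0],[0,0,0],[0,0,0],[0,0,0],[0,0,0],[0,0,0],[0,0,0]]}'
python3 -m pendant '{"dp":[[0.001,-0.013,0],[0.003,-0.044,0],[0.0065,-0.088,0],[0.01,-0.138,0],[0.014,-0.186,0],[0.0165,-0.22,0],[0.018,-0.24,0],[0.0184,-0.245,0]],"rotation":[[0,0,-0.04],[0,0,-0.15],[0,0,-0.3],[0,0,-0.47],[0,0,-0.63],[0,0,-0.76],[0,0,-0.82],[0,0,-0.832]]}'
python3 -m pendant '{"dp":[[0,0,0],[0,0,0.02],[0,0,0.05],[0,0,0.085],[0,0,0.115],[0,0,0.134],[0,0,0.141],[0,0,0.143]],"rotation":[[0,0,0],[0,0,0],[0,0,0],[0,0,0],[0,0,0],[0,0,0],[0,0,0],[0,0,0]]}'
python3 -m pendant '{"dp":[[0,0,0.0005],[0,0,0.001],[0,0,0.0015],[0,0,0.0022],[0,0,0.0022]],"rotation":[[0,0,0],[0,0,0],[0,0,0],[0,0,0],[0,0,0]]}'
```

```text
time: 57.8
tool_pos: [573.0, 2.4, 202.3]
tcp_rot: [3.141, -0.001, 0.25]
contact_force: [0.5, -0.6, -1.8]
grip_width: 40.7
finger_force: 29.1
time: 58.8
tool_pos: [529.4, 245.2, 200.8]
tcp_rot: [-3.141, 0.001, 1.083]
contact_force: [0.7, -0.4, -1.7]
grip_width: 40.9
finger_force: 29.1
time: 59.8
tool_pos: [530.5, 243.6, 58.6]
tcp_rot: [3.141, 0.0, 1.08]
contact_force: [1.0, -0.4, -0.5]
grip_width: 40.6
finger_force: 29.1
time: 60.42
tool_pos: [530.1, 244.4, 56.5]
tcp_rot: [3.141, -0.0, 1.082]
contact_force: [-1.1, 0.6, -0.1]
grip_width: 41.4
finger_force: 29.1
```

```bash

python3 -m pendant '{"dp":[[0,0,0.0005],[0,0,0.0005]],"rotation":[[0,0,0],[0,0,0]]}'
python3 -m pendant '{"dp":[[0,0,0],[0,0,0],[0,0,0],[0,0,-0.0005],[0,0,-0.02],[0,0,-0.06],[0,0,-0.1],[0,0,-0.115]],"rotation":[[0,0,0],[0,0,0],[0,0,0],[0,0,0],[0,0,0],[0,0,0],[0,0,0],[0,0,0]]}' 0.0918
python3 -m pendant '{"dp":[[0,0,-0.04],[-0.02,0.0,-0.08],[-0.06,0,-0.11],[-0.11,0,-0.12],[-0.15,0,-0.12],[-0.16,0,-0.12],[-0.16,0,-0.12],[-0.16,0,-0.12]],"rotation":[[0,0,0.1],[0,0,0.2],[0,0,0.35],[0,0,0.5],[0,0,0.65],[0,0,0.8],[0,0,0.83],[0,0,0.83]]}'
python3 - <<'E'
from h import *
a=cap("top")["pixels"][120:320,40:440,::-1]; b=cap("scene")["pixels"][100:300,120:500,::-1]
cv2.imwrite("pics/final.png",np.vstack([cv2.resize(a,(580,290),interpolation=cv2.INTER_CUBIC),cv2.resize(b,(580,305),interpolation=cv2.INTER_CUBIC)]))
E
```

```text
time: 60.68
tool_pos: [530.3, 244.4, 56.4]
tcp_rot: [3.141, -0.001, 1.082]
contact_force: [-1.4, 0.4, 6.1]
grip_width: 40.7
finger_force: 29.1
time: 61.68
tool_pos: [531.0, 244.6, 173.2]
tcp_rot: [3.139, -0.003, 1.082]
contact_force: [-1.5, -0.0, -0.5]
grip_width: 92.0
finger_force: 0.0
time: 62.68
tool_pos: [455.0, 103.4, 290.2]
tcp_rot: [-3.141, 0.001, 0.254]
contact_force: [-0.5, 0.0, 0.4]
grip_width: 91.5
finger_force: 0.0
```

View pics/final.png

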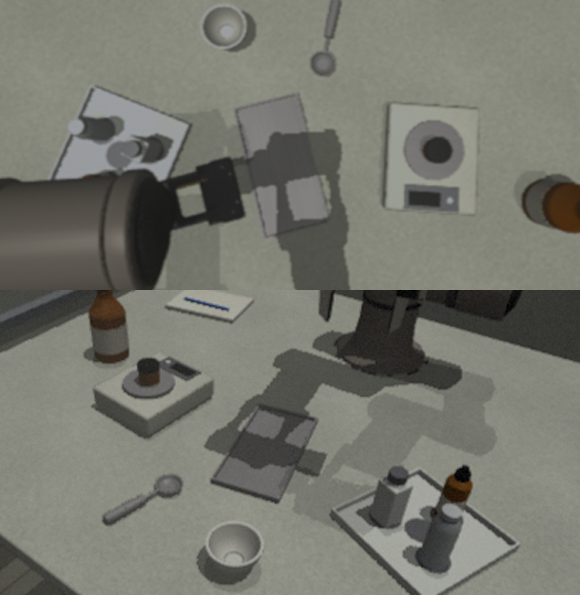

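The final view shows the jar upright on the middle of the pan (at (148,372) in the scene half), and all three bottles upright on the stock tray at (391,498), (457,490) and (441,538). The bystanders haven't moved and the arm is clear.

```bash
python3 -m pendant '{"dp":[[0,0,0],[0,0,0],[0,0,0],[0,0,0]],"rotation":[[0,0,0],[0,0,0],[0,0,0],[0,0,0]]}'; python3 -c "
from plant import workorder; print(workorder.close_job())"
```

```text
time: 63.28
tool_pos: [454.9, 103.1, 290.8]
tcp_rot: [3.142, 0.0, 0.252]
contact_force: [-0.4, 0.5, 0.2]
grip_width: 91.8
finger_force: 0.0
the job is handed in; nothing more can be done
None
```

The job is handed in at about 63 s of the 141 s allowed: the jar stands on the middle of the balance pan and all three bottles are back on their spots on the stock tray, upright and released in the last pictures; no verdict was returned.

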